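# Snap the ink tub's lid shut all round

## Task

The lid of the grey ink tub is only laid on: press its rim down section by section, all the way round, until all four sections have clicked shut. Press only: leave the tub standing where it is without lifting, tipping or shoving it along, and leave the other things on the table where they are.

Things in the scene. Friction and masses are not known exactly. Their poses are not given: they have to be found in the camera images.
- tub: round grey plastic ink tub, loose on the table, full (about 0.8 kg), foot 124 mm and rim 144 mm across, wearing a white clip-down lid. Origin: centre of its underside, z up. The middles of lid sections 0, 1, 2, 3 lie at 0, 90, 180 and 270 degrees from its +x axis, counter-clockwise from above.
- lid_middle (a point): centre of the lid's sunk middle (110 mm across, 106 mm above the table), already seated. Round it four slots split the rim into equal quarter sections, all 8 mm proud at the start with a gap under their skirt. Rim radius 57 to 72 mm; its flat top is 120 mm above the table when proud, 112 mm when shut.
- pad_0 (a point): centre of the top of the small raised thumb pad (11 mm radially, 26 mm along the rim, 2 mm high) in the middle of rim section 0, 64.5 mm from the tub's axis; 122 mm above the table when the section is proud, 114 mm when shut. It moves with the section; its x axis points radially outward, z up.
- pad_1 (a point): centre of the top of the small raised thumb pad (11 mm radially, 26 mm along the rim, 2 mm high) in the middle of rim section 1, 64.5 mm from the tub's axis; 122 mm above the table when the section is proud, 114 mm when shut. It moves with the section; its x axis points radially outward, z up.
- pad_2 (a point): centre of the top of the small raised thumb pad (11 mm radially, 26 mm along the rim, 2 mm high) in the middle of rim section 2, 64.5 mm from the tub's axis; 122 mm above the table when the section is proud, 114 mm when shut. It moves with the section; its x axis points radially outward, z up.
- pad_3 (a point): centre of the top of the small raised thumb pad (11 mm radially, 26 mm along the rim, 2 mm high) in the middle of rim section 3, 64.5 mm from the tub's axis; 122 mm above the table when the section is proud, 114 mm when shut. It moves with the section; its x axis points radially outward, z up.
- section_0 (a joint): how far rim section 0 has been pressed down, m: 0 = proud, 0.008 = clicked shut. Pressing straight down meets about 8 N at first, less as it gives; past half-way (4 mm) it snaps shut by itself and stays; let go sooner, it springs back up.
- section_1 (a joint): how far rim section 1 has been pressed down, m: 0 = proud, 0.008 = clicked shut. Pressing straight down meets about 8 N at first, less as it gives; past half-way (4 mm) it snaps shut by itself and stays; let go sooner, it springs back up.
- section_2 (a joint): how far rim section 2 has been pressed down, m: 0 = proud, 0.008 = clicked shut. Pressing straight down meets about 8 N at first, less as it gives; past half-way (4 mm) it snaps shut by itself and stays; let go sooner, it springs back up.
- section_3 (a joint): how far rim section 3 has been pressed down, m: 0 = proud, 0.008 = clicked shut. Pressing straight down meets about 8 N at first, less as it gives; past half-way (4 mm) it snaps shut by itself and stays; let go sooner, it springs back up.
- short_jar: closed round jar, grey with a black cap, 64 mm across, 62 mm tall. Bystander, loose; origin at the centre of its underside.
- mixing_cup: open clear cup, 68 mm across, 70 mm tall. Bystander, loose; origin at the centre of its underside.
- solvent_tin: rectangular blue and red metal can with spout and wire handle, 70 x 110 mm, 180 mm tall overall. Bystander, loose; origin at the centre of its underside.
- pink_bowl: open pink bowl, 130 mm across, 60 mm tall. Bystander, loose; origin at the centre of its underside.
- white_jar: closed white jar, 72 mm across, 95 mm tall. Bystander, loose; origin at the centre of its underside.
- ink_knife: ink knife (flat spatula) lying on the table. Bystander, loose; origin near its middle.
- brush: paint brush lying on the table. Bystander, loose; origin near its middle.
There are look-alikes about, which are no part of the job. Of the things that look like the tub, take the one that is nearest to the robot's base at the start.

How it is judged:
By the outcome, as a careful person would: the job done as asked, in the order asked, and still so for the second after the job is handed in, with the robot touching nothing.
It also fails if it takes over 45 s, if anything falls off the work surface, if the arm or the gripper's body presses on something with over 40 N, if the wrist force passes 120 N, or if a joint passes its speed limit or range.

## Robot

A 6-joint arm with a two-finger parallel gripper is mounted at the origin on the work surface. World frame = base frame: x ahead of the robot, y to its left, z up, the work surface at z = 0. Lengths are in m, angles in rad, forces in N, time in s.
With the tool pointing down it reaches from about 0.35 to 0.775 m from the base axis. Payload 7.3 kg.
Tool frame: the origin (TCP) lies midway between the tips of the shut fingers; the grasp point (between the pads) lies 19 mm behind it (robot.tcp_to_grasp is the distance from the TCP to the grasp point, in m); z points along the fingers, y is the direction in which the jaws open and shut (so a half turn about z gives the same grasp; the last joint's range is limited). The gripper opens to 92 mm and grips with 3 to 60 N. Pads are 19 mm wide; open, the fingers measure 130 mm over their backs; the gripper's body (75 mm by 190 mm) begins 47 mm behind the grasp point.
Start: joints at [0.964, 0.342, 1.524, -0, 1.275, -0.146], TCP at [0.233, 0.47, 0.227] pointing down, gripper open.
Joint ranges: [-2.53, 2.53], [-0.77, 2.02], [0.04, 2.7], [-1, 4.14], [0.28, 2.66], [-3.11, 3.11]. Speed limits (rad/s): [2.57, 2.57, 3.14, 3.14, 3.14, 3.14].

## Interface

Orientations are given as [roll, pitch, yaw] about the fixed x, y, z axes, in that order (R = Rz(yaw) Ry(pitch) Rx(roll)).
In Python, from cell import status, read_camera, camera_info, ticket, robot gives the robot as it stands.
- The arm moves only by the tool jog_arm, never from a script. Its argument "plan" is a list that holds one entry, the list of rows, each a list of 7 numbers: the shift along the tool's x, y, z each as a share of 0.05 m, from -1 to 1, then the turn, a rotation vector about the tool's x, y, z each as a share of 0.15 rad, from -1 to 1, then the opening, from 0 (shut) to 1 (fully open). In form: [[[x, y, z, wx, wy, wz, hand], ...]]. A call has 1 to 20 rows; each row shifts and turns the commanded pose from where the row before left it, along the tool's axes as they then stand; what a row does not reach is not made up. A row lasts 1/8 s, in which the tool goes at most 62.5 mm and 10.7 degrees, less where a joint would pass 70% of its speed; a pose out of reach is approached as far as the arm can. A call with a number of a shift or a turn outside -1 to 1 is refused whole. A call with a gripper value outside its range is refused whole. The fingers move at their own pace and stop on an object; "squeeze" is the grip in N (left out, the last holds). Time passes only in rows, so rows that do not move let the fingers close. It gives the time, the measured TCP pose, the force and the opening at its end, in the units of the state.
- status.observe(): the state, without advancing time (a new reading comes with each control period).
- read_camera(name): name is "scene" or "top"; returns (picture, depth): 400x640x3 uint8, red, green, blue; 400x640 float32, m along the optical axis (not along the pixel's ray), 0 where there is no reading.
- camera_info(name): a dict with "mtx" (3x3 intrinsics, pixels), "distortion" ([k1, k2, p1, p2, k3] as OpenCV has them; the pictures are not rectified), "world_to_cam" (4x4, takes a point from world to camera coordinates). Camera axes: x right, y down, z forward; pixel columns grow to the right and rows downward; lengths in m; the calibration is good to about 2 mm. A picture is of the moment at which its call begins. camera_info takes no time and is no camera call.
- ticket.hand_in(): hands the job in, once; it reports no verdict.
The state is a dict: "time": time; "qpos": joint angles; "qvel": joint speeds; "joint_efforts": joint torques, N m; "tool_pos": TCP position; "tool_rot": TCP orientation; "contact_force": force on the tool from outside, world axes, zero at the start; "torque": the same for the moment, N m; "opening": finger opening in m.
Only numpy, scipy, OpenCV 4.12 (cv2) and the standard library are available. Lean on these libraries where they do the work, as an engineer would, in place of code of your own. Each camera call takes 0.05 s, during which the arm holds its last target.

## Working session

There is one attempt and no reset: what is moved stays moved. The work goes in short steps, Python scripts to look and compute and a tool call to move; the robot and the scene stay as the last step left them, time stands still between calls to the robot, and variables do not carry over. Pictures are saved under pics/ and viewed, and the job is handed in when it is done.

Besides the shell and the picture viewer there is one more tool, called after "Call:" by a JSON object that holds its "api" and its "payload". jog_arm: Moves the arm, as the interface text tells. Its arguments: {"type":"object","properties":{"plan":{"type":"array"},"squeeze":{"type":"number"}},"required":["plan"]}

```bash
mkdir -p pics; ls
python3 - <<'E'
from cell import status, read_camera, camera_info
import cv2,numpy as np
for n in ("scene","top"):
    p,d=read_camera(n); cv2.imwrite(f"pics/{n}0.png",p[:,:,::-1]); np.save(f"{n}0.npy",d)
    print(n,camera_info(n))
print(status.observe())
E
```

```text
pics
scene {'mtx': array([[418.06527931,   0.        , 320.81730077],
       [  0.        , 418.06527931, 201.31674447],
       [  0.        ,   0.        ,   1.        ]]), 'distortion': array([-0.10679533,  0.        ,  0.        ,  0.        ,  0.        ]), 'world_to_cam': array([[ 0.63439736,  0.77300272,  0.00260562, -0.38805045],
       [ 0.56396338, -0.46052986, -0.68546156, -0.26709811],
       [-0.52866369,  0.43632448, -0.72810415,  1.54447817],
       [ 0.        ,  0.        ,  0.        ,  1.        ]])}
top {'mtx': array([[384.99562715,   0.        , 320.79583447],
       [  0.        , 384.99562715, 199.1897398 ],
       [  0.        ,   0.        ,   1.        ]]), 'distortion': array([-0.07878849,  0.        ,  0.        ,  0.        ,  0.        ]), 'world_to_cam': array([[-2.91219635e-02, -9.99569175e-01, -3.65735783e-03,
         3.49641462e-02],
       [-9.93686777e-01,  2.93467855e-02, -1.08283678e-01,
         5.95339363e-01],
       [ 1.08344359e-01,  4.80834790e-04, -9.94113308e-01,
         1.13591963e+00],
       [ 0.00000000e+00,  0.00000000e+00,  0.00000000e+00,
         1.00000000e+00]])}
{'time': 0.1, 'qpos': array([ 9.64039916e-01,  3.42647222e-01,  1.52492048e+00,  1.28729870e-05,
        1.27541843e+00, -1.45991818e-01]), 'qvel': array([ 0.00207818, -0.00231505, -0.00461372,  0.0019938 , -0.00154422,
        0.00172697]), 'joint_efforts': array([ 1.53335841e-03, -4.32007062e+01, -2.44691277e+01,  7.18931551e-02,
        5.26366406e-02, -6.33880336e-05]), 'tool_pos': array([0.23319282, 0.46995703, 0.22611785]), 'tool_rot': array([-3.14021579e+00, -2.14894182e-04,  2.68082416e+00]), 'contact_force': array([-0.39197768, -0.06750544,  0.27645503]), 'torque': array([0.02979406, 0.00105465, 0.02921887]), 'opening': 0.09210791366233131}
```

View pics/scene0.png

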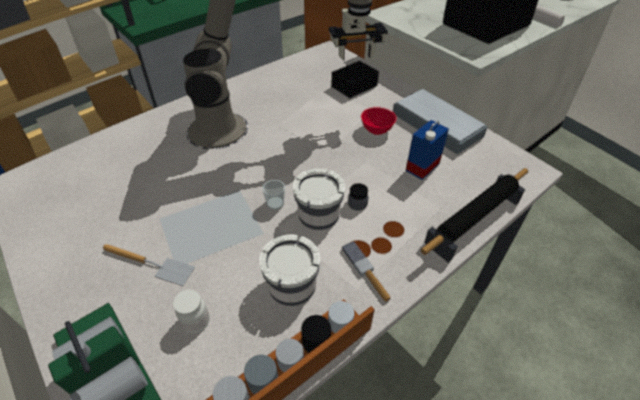

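View pics/top0.png

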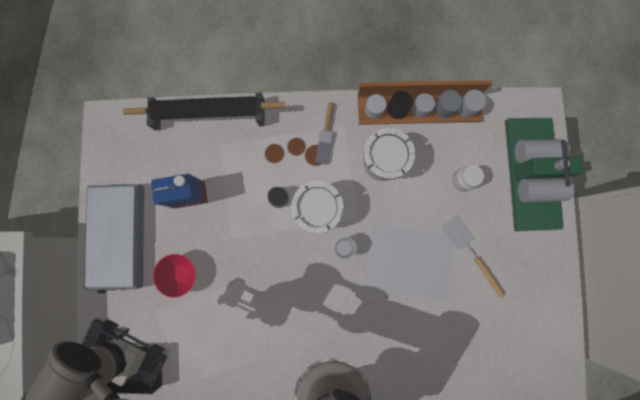

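Two candidates for the tub: in the top view at (318,207) and (389,154), which are (319,197) and (290,268) in the scene view. The base is near (333,395) in the top view, so the one at (318,207) is nearer. Next, a close crop and measurements.

```bash
cat > h.py <<'E'
import numpy as np,cv2
from cell import camera_info
def world(n,d,uv):
    c=camera_info(n);uv=np.asarray(uv,float).reshape(-1,2)
    z=d[uv[:,1].round().astype(int),uv[:,0].round().astype(int)]
    q=cv2.undistortPoints(uv.reshape(-1,1,2),c["mtx"],c["distortion"])[:,0]
    P=np.c_[q*z[:,None],z]; T=c["world_to_cam"]
    return (P-T[:3,3])@T[:3,:3]
def onz(n,uv,h):
    c=camera_info(n);q=cv2.undistortPoints(np.asarray(uv,float).reshape(-1,1,2),c["mtx"],c["distortion"])[:,0]
    T=c["world_to_cam"];o=-T[:3,:3].T@T[:3,3]; r=np.c_[q,np.ones(len(q))]@T[:3,:3]
    return o+r*((h-o[2])/r[:,2])[:,None]
def pix(n,P):
    c=camera_info(n);T=c["world_to_cam"]
    return cv2.projectPoints(np.asarray(P,float).reshape(-1,1,3),cv2.Rodrigues(T[:3,:3])[0],T[:3,3],c["mtx"],c["distortion"])[0][:,0]
E
python3 - <<'E'
from h import *
from scipy.optimize import least_squares
for n,box in(("top",(270,160,365,255)),("scene",(270,150,370,240))):
    d=np.load(f"{n}0.npy"); u0,v0,u1,v1=box
    g=np.stack(np.meshgrid(np.arange(u0,u1),np.arange(v0,v1)),-1).reshape(-1,2)
    P=world(n,d,g); m=(P[:,2]>.1135)&(P[:,2]<.13)&(d[g[:,1],g[:,0]]>0)
    Q=P[m]
    f=lambda p:np.maximum(0,np.abs(np.hypot(Q[:,0]-p[0],Q[:,1]-p[1])-.0645)-.0075)
    r=least_squares(f,Q[:,:2].mean(0),loss="soft_l1",f_scale=.001)
    print(n,m.sum(),r.x,np.percentile(Q[:,2],[5,50,95]),Q[:,:2].min(0),Q[:,:2].max(0))
    im=cv2.imread(f"pics/{n}0.png")[v0:v1,u0:u1]; cv2.imwrite(f"pics/{n}_c.png",cv2.resize(im,None,fx=6,fy=6,interpolation=cv2.INTER_CUBIC))
    # polar unwrap brightness/height at z=.12
    c=r.x; a=np.radians(np.arange(0,360,1)); rr=np.linspace(.05,.08,31)
    W=np.array([[c[0]+q*np.cos(t),c[1]+q*np.sin(t),.12] for q in rr for t in a])
    uv=pix(n,W).reshape(31,360,2).astype(np.float32)
    full=cv2.imread(f"pics/{n}0.png")
    un=cv2.remap(full,uv[...,0],uv[...,1],cv2.INTER_CUBIC)
    cv2.imwrite(f"pics/{n}_un.png",cv2.resize(un[::-1],None,fx=2.2,fy=5))
E
```

```text
top 743 [0.56597154 0.02971365] [0.11861194 0.12193952 0.12547709] [ 0.49471297 -0.04137518] [0.63589549 0.10147077]
scene 752 [0.56977896 0.02124122] [0.11654061 0.12107145 0.12428218] [ 0.49284981 -0.17922609] [0.69480461 0.09963836]
```

View pics/top_c.png

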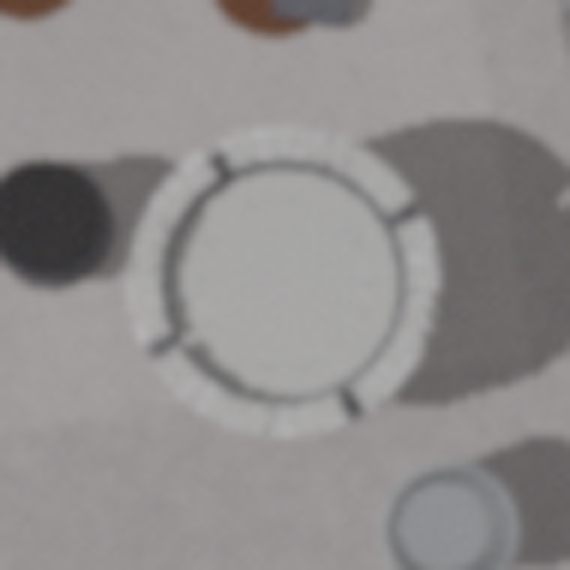

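View pics/scene_c.png

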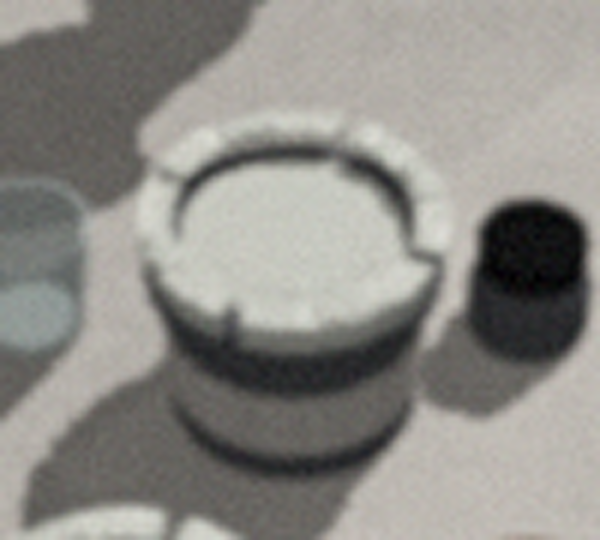

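View pics/top_un.png

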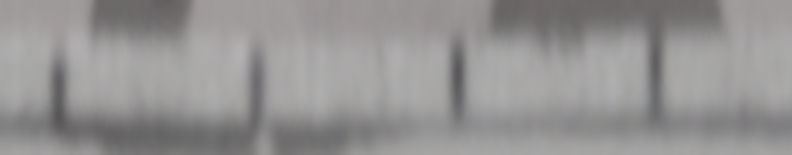

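The crop shows the near tub's lid with all four slots. In the unwrapped view the slots sit at about 27, 117, 208 and 298°, so the pad middles are near 72.5, 162.5, 252.5 and 342.5°. I'll refine the slot angles and centre, then check them in the scene camera.

Run:
```python
from h import *
from scipy.optimize import least_squares
from scipy.spatial.transform import Rotation as R
from cell import status
d=np.load("scene0.npy")
g=np.stack(np.meshgrid(np.arange(270,370),np.arange(150,240)),-1).reshape(-1,2)
P=world("scene",d,g); m=(P[:,2]>.116)&(P[:,2]<.126)&(np.hypot(P[:,0]-.566,P[:,1]-.03)<.09); Q=P[m]
f=lambda p:np.maximum(0,np.abs(np.hypot(Q[:,0]-p[0],Q[:,1]-p[1])-.0645)-.0075)
print("scene centre",least_squares(f,[.566,.03],loss="soft_l1",f_scale=.001).x,m.sum())
c=np.array([.566,.0297])
for n in("top","scene"):
    full=cv2.GaussianBlur(cv2.imread(f"pics/{n}0.png",0),(3,3),0)
    a=np.arange(0,360,.5);rr=np.linspace(.060,.070,6)
    W=np.array([[c[0]+q*np.cos(t),c[1]+q*np.sin(t),.12] for q in rr for t in np.radians(a)])
    uv=pix(n,W).reshape(6,-1,2).astype(np.float32)
    s=cv2.remap(full,uv[...,0],uv[...,1],cv2.INTER_LINEAR).mean(0)
    fold=s.reshape(4,180).mean(0); print(n,[float(a[180*k:180*k+180][s[180*k:180*k+180].argmin()]) for k in range(4)],a[fold.argmin()])
s=status.observe();Rm=R.from_euler("xyz",s["tool_rot"])
phi=np.radians(162.5)
for k in(72.5,162.5,252.5,342.5):
    t=np.radians(k);print(k,c+.0645*np.array([np.cos(t),np.sin(t)]))
t=phi;tgt=np.r_[c+.0645*np.array([np.cos(t),np.sin(t)]),.15]
print("shift in tool", Rm.inv().apply(tgt-s["tool_pos"])/.05)
```

```text
scene centre [0.5665553  0.02743971] 609
top [26.5, 116.0, 207.5, 297.5] 27.0
scene [26.5, 118.5, 206.0, 296.0] 26.5
72.5 [0.58539552 0.09121474]
162.5 [0.50448526 0.04909552]
252.5 [ 0.54660448 -0.03181474]
342.5 [0.62751474 0.01030448]
shift in tool [-8.60292821 -5.12477686  1.5275658 ]
```

Call:
{"api": "jog_arm", "payload": {"plan": [[[-0.6,-0.36,0,0,0,0,0],[-0.6,-0.36,0,0,0,0,0],[-0.6,-0.36,0,0,0,0,0],[-0.6,-0.36,0,0,0,0,0],[-0.6,-0.36,0,0,0,0,0],[-0.6,-0.36,0,0,0,0,0],[-0.6,-0.36,0,0,0,0,0],[-0.6,-0.36,0,0,0,0,0],[-0.6,-0.36,0,0,0,0,0],[-0.6,-0.36,0,0,0,0,0],[-0.6,-0.36,0,0,0,0,0],[-0.6,-0.36,0,0,0,0,0],[-0.6,-0.36,0,0,0,0,0],[-0.6,-0.36,0,0,0,0,0],[0,0,0.5,0,0,-1,0],[0,0,0.3,0,0,0,0],[0,0,0,0,0,0,0],[0,0,0,0,0,0,0]]], "squeeze": 20}}

```text
time: 2.35
tool_pos: [0.4979, 0.0579, 0.1872]
tool_rot: [3.141, 0.001, 2.831]
contact_force: [-0.0, 0.1, 1.0]
opening: 0.0002
```

```bash
cat > go.py <<'E'
from h import *
from scipy.spatial.transform import Rotation as R
from cell import status
import sys
c=np.array([.566,.029])
s=status.observe();Rm=R.from_euler("xyz",s["tool_rot"])
print(s["time"],s["tool_pos"],np.degrees(s["tool_rot"]),s["contact_force"],s["opening"])
for k in(72,162,252,342):
    t=np.radians(k);tgt=np.r_[c+.0645*np.array([np.cos(t),np.sin(t)]),.122]
    print(k,tgt,(Rm.inv().apply(tgt-s["tool_pos"])/.05).round(3))
E
python3 go.py
```

```text
2.35 [0.49785838 0.0578666  0.18723781] [1.79985847e+02 3.95718675e-02 1.62196134e+02] [-0.02226152  0.07715527  1.00885228] 0.00018288350280190932
72 [0.5859316  0.09034315 0.122     ] [-1.478  1.157  1.306]
162 [0.50465685 0.0489316  0.122     ] [-0.183 -0.129  1.305]
252 [ 0.5460684  -0.03234315  0.122     ] [-1.469 -1.423  1.305]
342 [0.62734315 0.0090684  0.122     ] [-2.763 -0.138  1.307]
```

Call:
{"api": "jog_arm", "payload": {"plan": [[[-0.18,-0.13,0.4,0,0,0,0],[0,0,0.4,0,0,0,0],[0,0,0.3,0,0,0,0],[0,0,0,0,0,0,0],[0,0,0,0,0,0,0]]]}}

```text
time: 2.98
tool_pos: [0.5047, 0.049, 0.1325]
tool_rot: [3.141, 0.001, 2.831]
contact_force: [0.1, 0.3, 0.7]
opening: 0.0005
```

```bash
python3 go.py
python3 - <<'E'
from h import *
from cell import read_camera
o=[]
for n,(u0,v0,u1,v1) in(("top",(270,160,370,255)),("scene",(260,140,380,240))):
    p,d=read_camera(n);o.append(cv2.resize(p[v0:v1,u0:u1,::-1],(390,380),interpolation=cv2.INTER_CUBIC))
cv2.imwrite("pics/b1.png",np.hstack(o))
E
```

```text
2.975 [0.5046589  0.04895199 0.13249024] [1.79977808e+02 7.47006500e-02 1.62207229e+02] [0.13268919 0.3419274  0.68230345] 0.00048149405845236497
72 [0.5859316  0.09034315 0.122     ] [-1.294  1.285  0.212]
162 [0.50465685 0.0489316  0.122     ] [ 0.   -0.    0.21]
252 [ 0.5460684  -0.03234315  0.122     ] [-1.285 -1.295  0.211]
342 [0.62734315 0.0090684  0.122     ] [-2.58  -0.01   0.213]
```

View pics/b1.png

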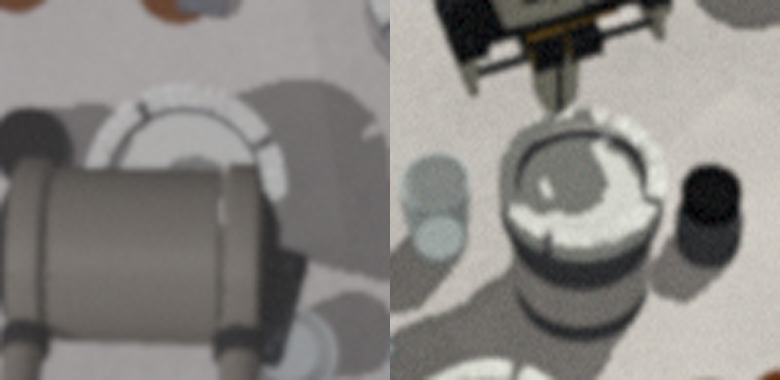

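The fingertip is over the section of rim facing the base, at (560,105) in the right-hand crop. The other slots are unchanged. Pressing now.

Call:
{"api": "jog_arm", "payload": {"plan": [[[0,0,0.1,0,0,0,0],[0,0,0.1,0,0,0,0],[0,0,0.04,0,0,0,0],[0,0,0.04,0,0,0,0],[0,0,0,0,0,0,0]]]}}

```text
time: 3.7
tool_pos: [0.504, 0.0488, 0.1174]
tool_rot: [-3.141, -0.001, 2.831]
contact_force: [-0.6, -0.1, -0.4]
opening: 0.0005
```

Call:
{"api": "jog_arm", "payload": {"plan": [[[0,0,0.03,0,0,0,0],[0,0,0.03,0,0,0,0],[0,0,0,0,0,0,0]]]}}

```text
time: 4.08
tool_pos: [0.5041, 0.0488, 0.1146]
tool_rot: [-3.142, -0.0, 2.831]
contact_force: [-0.7, 0.6, -0.8]
opening: 0.0005
```

Call:
{"api": "jog_arm", "payload": {"plan": [[[0,0,0.02,0,0,0,0],[0,0,0,0,0,0,0]]]}}

```text
time: 4.32
tool_pos: [0.5042, 0.0489, 0.1139]
tool_rot: [3.141, 0.0, 2.831]
contact_force: [-1.7, 0.7, 2.4]
opening: 0.0002
```

Contact at z=0.1139 matches the shut height of 114 mm. Lift and move to the 72° section.

Call:
{"api": "jog_arm", "payload": {"plan": [[[0,0,-0.4,0,0,0,0],[-0.4,0.4,0,0,0,0,0],[-0.45,0.45,0,0,0,0,0],[-0.45,0.44,0,0,0,0,0],[0,0,0,0,0,0,0],[0,0,0,0,0,0,0]]]}}

```text
time: 5.08
tool_pos: [0.5849, 0.0902, 0.1333]
tool_rot: [-3.141, -0.001, 2.831]
contact_force: [0.2, 1.0, -0.3]
opening: 0.0004
```

```bash
cat > look.py <<'E'
from h import *
from cell import read_camera
import sys
o=[]
for n,(u0,v0,u1,v1) in(("top",(270,160,370,255)),("scene",(260,140,380,240))):
    p,d=read_camera(n);o.append(cv2.resize(p[v0:v1,u0:u1,::-1],(390,380),interpolation=cv2.INTER_CUBIC))
    for k in(72,162,252,342):
        Z=[]
        for t in np.radians(np.arange(k-35,k+36,2)):
          for r in(.061,.0645,.068):
            b=np.array([.566+r*np.cos(t),.029+r*np.sin(t),.118]);u=pix(n,b)
            w=world(n,d,u)[0]; 
            if np.hypot(*(w-b)[:2])<.012 and .1<w[2]<.13: Z.append(w[2])
        print(n,k,len(Z),np.round(np.median(Z),4) if Z else None)
cv2.imwrite(sys.argv[1],np.hstack(o))
E
python3 go.py; python3 look.py pics/b2.png
```

```text
5.075 [0.58492241 0.09020626 0.13326489] [-1.79966678e+02 -7.58928986e-02  1.62203027e+02] [ 0.22006037  0.96902262 -0.28777319] 0.00044747958854874796
72 [0.5859316  0.09034315 0.122     ] [-0.019  0.009  0.225]
162 [0.50465685 0.0489316  0.122     ] [ 1.276 -1.277  0.228]
252 [ 0.5460684  -0.03234315  0.122     ] [-0.01  -2.571  0.227]
342 [0.62734315 0.0090684  0.122     ] [-1.304 -1.286  0.224]
top 72 7 0.1209
top 162 55 0.1132
top 252 108 0.1219
top 342 72 0.1229
scene 72 92 0.1217
scene 162 75 0.1142
scene 252 108 0.122
scene 342 108 0.1216
```

View pics/b2.png

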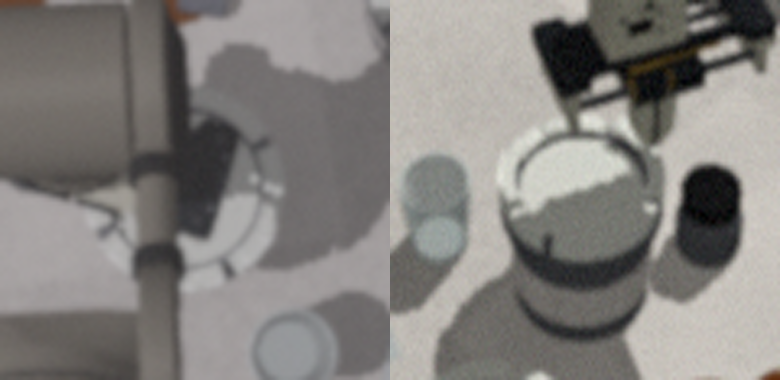

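Depth confirms section 162° is down (113–114 mm against about 122 mm for the others). The tip is over the 72° section, at (655,135) in the right-hand crop. Pressing that one now.

Call:
{"api": "jog_arm", "payload": {"plan": [[[-0.02,0.01,0.1,0,0,0,0],[0,0,0.1,0,0,0,0],[0,0,0.04,0,0,0,0],[0,0,0.04,0,0,0,0],[0,0,0.04,0,0,0,0],[0,0,0.04,0,0,0,0],[0,0,0.02,0,0,0,0],[0,0,0,0,0,0,0]]]}}

```text
time: 6.18
tool_pos: [0.5868, 0.0906, 0.1145]
tool_rot: [-3.142, -0.0, 2.831]
contact_force: [-0.4, 0.2, 0.5]
opening: 0.0004
```

Next is 342°: a tool shift of (-1.29,-1.29).

Call:
{"api": "jog_arm", "payload": {"plan": [[[0,0,0.02,0,0,0,0],[0,0,0,0,0,0,0],[0,0,-0.4,0,0,0,0],[-0.4,-0.4,0,0,0,0,0],[-0.45,-0.45,0,0,0,0,0],[-0.43,-0.45,0,0,0,0,0],[0,0,0,0,0,0,0],[0,0,0,0,0,0,0]]]}}

```text
time: 7.18
tool_pos: [0.6275, 0.0096, 0.1335]
tool_rot: [3.141, -0.001, 2.831]
contact_force: [-0.1, -0.5, -0.3]
opening: 0.0004
```

```bash
python3 go.py; python3 look.py pics/b3.png
```

```text
7.175 [0.62748874 0.00957384 0.13346193] [ 1.79983518e+02 -5.18236381e-02  1.62181599e+02] [-0.09783647 -0.5020671  -0.34626984] 0.00038659815851293085
72 [0.5859316  0.09034315 0.122     ] [1.285 1.284 0.231]
162 [0.50465685 0.0489316  0.122     ] [ 2.579e+00 -2.000e-03  2.320e-01]
252 [ 0.5460684  -0.03234315  0.122     ] [ 1.294 -1.296  0.23 ]
342 [0.62734315 0.0090684  0.122     ] [-0.001 -0.011  0.229]
top 72 32 0.1124
top 162 0 None
top 252 53 0.1226
top 342 0 None
scene 72 26 0.1133
scene 162 0 None
scene 252 54 0.1218
scene 342 107 0.1211
```

View pics/b3.png

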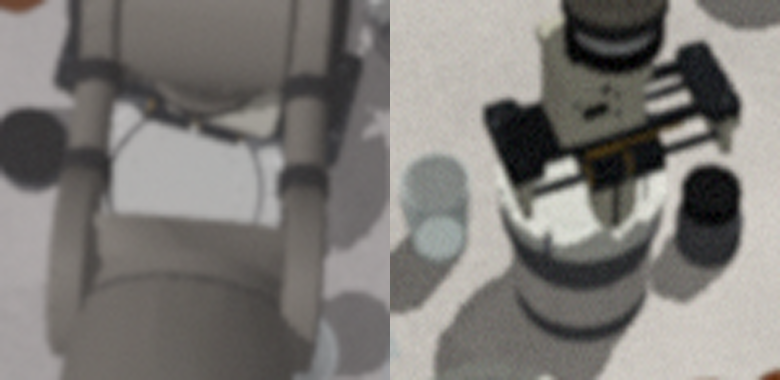

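Section 72° is down (112–113 mm). The tip is over the front section (342°), at (612,225) in the right-hand crop. Press it, then go on to 252° (tool shift +1.29,-1.29).

Call:
{"api": "jog_arm", "payload": {"plan": [[[0,-0.01,0.1,0,0,0,0],[0,0,0.1,0,0,0,0],[0,0,0.04,0,0,0,0],[0,0,0.04,0,0,0,0],[0,0,0.04,0,0,0,0],[0,0,0.04,0,0,0,0],[0,0,0.04,0,0,0,0],[0,0,0,0,0,0,0]]]}}

```text
time: 8.28
tool_pos: [0.6278, 0.0085, 0.1139]
tool_rot: [3.142, 0.0, 2.831]
contact_force: [-1.8, 0.5, 2.2]
opening: 0.0006
```

Call:
{"api": "jog_arm", "payload": {"plan": [[[0,0,-0.4,0,0,0,0],[0.4,-0.4,0,0,0,0,0],[0.45,-0.45,0,0,0,0,0],[0.44,-0.44,0,0,0,0,0],[0,0,0,0,0,0,0],[0,0,0,0,0,0,0]]]}}

```text
time: 9.02
tool_pos: [0.5475, -0.033, 0.1339]
tool_rot: [3.141, 0.001, 2.831]
contact_force: [0.1, 0.8, -1.2]
opening: 0.0005
```

```bash
python3 go.py; python3 look.py pics/b4.png
```

```text
9.025 [ 0.54745063 -0.03302714  0.13391626] [1.79975398e+02 6.62012836e-02 1.62177276e+02] [ 0.14166187  0.76667442 -1.1959035 ] 0.00047447877746587013
72 [0.5859316  0.09034315 0.122     ] [0.023 2.584 0.239]
162 [0.50465685 0.0489316  0.122     ] [1.317 1.298 0.237]
252 [ 0.5460684  -0.03234315  0.122     ] [0.031 0.004 0.238]
342 [0.62734315 0.0090684  0.122     ] [-1.263  1.29   0.24 ]
top 72 108 0.1143
top 162 68 0.1137
top 252 11 0.1218
top 342 13 0.1132
scene 72 93 0.1137
scene 162 32 0.1136
scene 252 62 0.1215
scene 342 106 0.1129
```

View pics/b4.png

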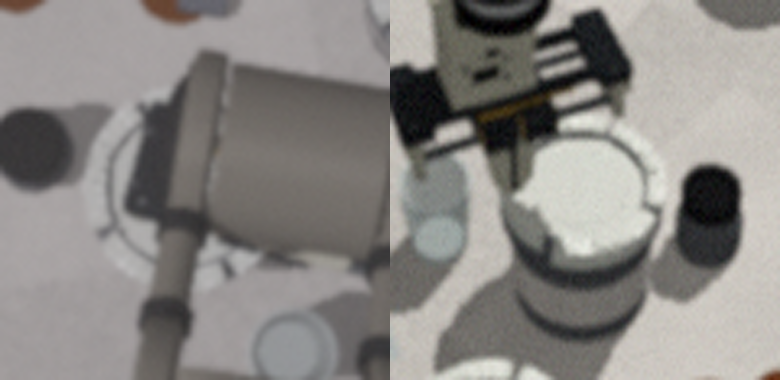

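Three sections are down and only 252° is still proud. The tip is over it, at (515,190) in the right-hand crop. Press, then lift well clear.

Call:
{"api": "jog_arm", "payload": {"plan": [[[0.03,0,0.1,0,0,0,0],[0,0,0.1,0,0,0,0],[0,0,0.04,0,0,0,0],[0,0,0.04,0,0,0,0],[0,0,0.04,0,0,0,0],[0,0,0.04,0,0,0,0],[0,0,0.04,0,0,0,0],[0,0,0,0,0,0,0]]]}}

```text
time: 10.12
tool_pos: [0.5453, -0.0327, 0.1139]
tool_rot: [3.142, 0.0, 2.831]
contact_force: [-1.1, -0.4, 2.6]
opening: 0.0001
```

Call:
{"api": "jog_arm", "payload": {"plan": [[[0,0,-0.5,0,0,0,0],[0,0,-0.7,0,0,0,0],[0,0,-0.7,0,0,0,0],[0.6,0.4,-0.4,0,0,0,0],[0.6,0.6,0,0,0,0,0],[0.6,0.7,0,0,0,0,0],[0.6,0.7,0,0,0,0,0],[0.5,0.7,0,0,0,0,0],[0.4,0.7,0,0,0,0,0],[0.4,0.7,0,0,0,0,0],[0.4,0.7,0,0,0,0,0],[0.4,0.7,0,0,0,0,0],[0,0.7,0,0,0,0,0],[0,0,0,0,0,0,0],[0,0,0,0,0,0,0]]]}}

```text
time: 12.0
tool_pos: [0.4317, 0.3499, 0.2283]
tool_rot: [-3.141, -0.0, 2.831]
contact_force: [0.4, 0.5, 0.8]
opening: 0.0007
```

```bash
python3 go.py|head -1; python3 look.py pics/b5.png
python3 - <<'E'
from h import *
from cell import read_camera
p,d=read_camera("top");cv2.imwrite("pics/top_end.png",p[:,:,::-1])
P0=world("top",np.load("top0.npy"),np.array([[u,v] for u in range(270,366) for v in range(160,256)]))
g=np.array([[u,v] for u in range(270,366) for v in range(160,256)])
from scipy.optimize import least_squares
P=world("top",d,g);m=(P[:,2]>.1095)&(P[:,2]<.118);Q=P[m]
f=lambda p:np.maximum(0,np.abs(np.hypot(Q[:,0]-p[0],Q[:,1]-p[1])-.0645)-.0075)
print(least_squares(f,[.566,.029],loss="soft_l1",f_scale=.001).x,m.sum())
E
```

```text
12.0 [0.43166988 0.34987229 0.22829912] [-1.79945513e+02 -2.71181754e-02  1.62201274e+02] [0.44261893 0.51461447 0.80889903] 0.0006883568207018605
top 72 108 0.1143
top 162 108 0.1138
top 252 108 0.1144
top 342 108 0.1143
scene 72 92 0.1138
scene 162 87 0.1139
scene 252 107 0.1136
scene 342 106 0.1133
[0.5643257 0.0306915] 1032
```

View pics/top_end.png

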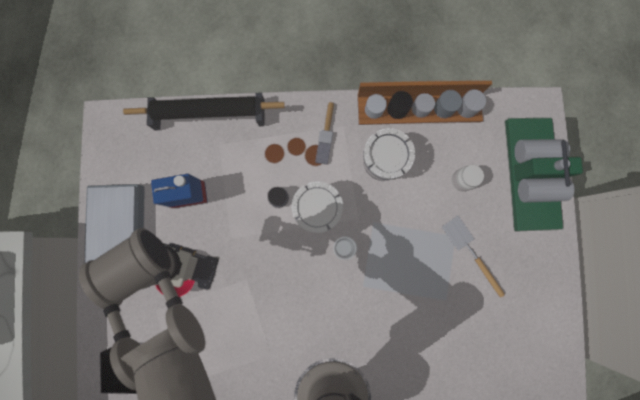

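View pics/b5.png

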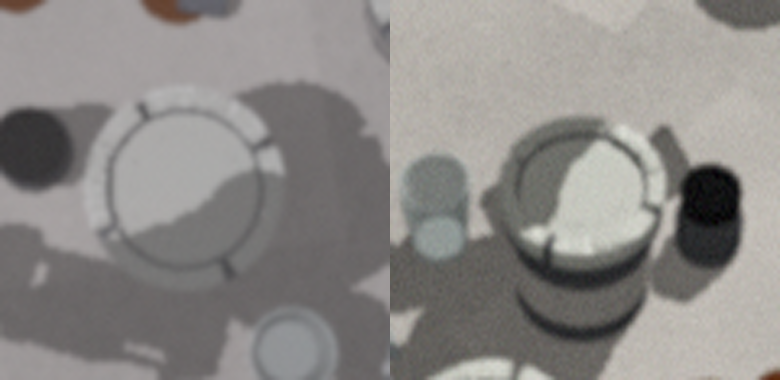

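All four sections read about 114 mm in both cameras. In the top view the tub (318,207), jar (278,197) and cup (345,248) are where they started, and the arm hangs clear. Handing in.

```bash
python3 -c "
from cell import ticket;print(ticket.hand_in())"
```

```text
the job is handed in; nothing more can be done
None
```

I pressed down all four rim sections of the lid on the tub nearest the base, and all four read as shut. I used the closed fingertips and pressed the 162°, 72°, 342° and 252° sections one after another. I handed in at about 12 s, with the arm lifted clear and touching nothing.

- **Sections shut:** before pressing, the rim read about 122 mm high. Afterwards both cameras put all four sections at 113–114 mm. The fingertips met firm resistance at 113.9 mm on three of the sections. For the 72° section I took no force reading at full depth, so that one rests on the camera depth alone.
- **Forces:** every reading was under 4 N, but readings came only at the end of each move, so the peak at each snap was not seen.
- **Tub position:** in the top view it appears where it started. The two fits of its centre differ by about 2 mm, which is within the calibration error.
- **Other things:** the jar, cup and most other things look unmoved in the top view. At the end the arm hid most of the pink bowl, so I could not check it fully; the tool stayed at about 0.23 m on that side, well above its 60 mm height.

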